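Open the griddle's gas lever to the green mark and lay the turner in the pan

TASK

Get the stall's griddle ready for the next batch: turn the red gas lever until it points at the middle of the green mark on the white dial, and lay the green-handled turner flat in the sheet pan beside the black-handled one, pointing the same way. Set the turner down rather than dropping it, and leave the black turner, the biscuits and the pump bottle where they are.

Things in the scene. Friction and masses are not known exactly. Their poses are not given: they have to be found in the camera images.
- valve_axis (a point): point on the vertical axis of the gas valve, at mid-height of the red lever (112 mm above the table). The brass valve stands at the right-hand side of a fixed steel table-top griddle (340 x 320 mm, 111 mm high over its rim; its wall is 80 mm from this axis). Under the lever is a fixed white dial, 62 mm radius, 88 mm above the table. Its x axis is that of the griddle
- lever (a joint): angle of the red gas lever about the vertical axis, rad: 0 (shut) points along the griddle's -x, towards the robot; it grows anticlockwise seen from above, to 1.57 (fully open), where it points along the griddle's -y. It stays where it is left; about 2 N at the grip turns it
- lever_grip (a point): grip point of the red lever, 95 mm out from the axis, at mid-height. The lever is a level bar 12 mm wide and 18 mm high that reaches 120 mm out from the axis; beyond the dial (62 mm) there is nothing under it but the table and perhaps the low pan
- pointer (a point): point on the red lever's centre line, 55 mm out from the axis
- mark (a point): middle of the green mark painted on the white dial, a band 20 degrees wide, 55 mm out from the valve's axis; it cannot be moved by the lever
- green_turner: loose turner (kitchen spatula) with green handle, 260 mm long, lying flat, 130 g. Origin: middle of its length, on the underside; x points along it to the blade, z up. Handle 20 mm wide, 16 mm thick, from x = -130 to +35 mm; steel blade 64 mm wide, 4 mm thick, from x = +30 to +130 mm. Its centre of mass lies about x = +20 mm
- green_turner_tip (a point): middle of the green turner's blade edge, 130 mm from its origin
- black_turner: a like turner with black handle (same sizes and axes), lying in the pan to the left of its middle, blade towards the pan's +x; stays put
- pan: fixed aluminium sheet pan, 350 mm along its x, 240 mm along its y, walls 4 mm thick, 14 mm high, floor 4 mm thick. Origin: middle of the underside. The free place for the green turner is about y = -52 mm, x = 0
- biscuits: loose packet of shortbread, 70 x 70 x 82 mm, origin under its centre; to be left alone
- pump_bottle: loose pump bottle, 56 mm across, 177 mm high, origin under its centre; to be left alone

How it is judged:
At the end, for the whole second after the job is handed in: Lever at rest within 10 degrees of the middle of the green mark; green turner at rest, flat on the pan floor (0.04 rad, not on rim or other turner), within 45 mm lengthwise and 85 mm sideways of the pan middle, within 15 degrees of the black turner, blade the same way (horizontal distance between pointer and mark below 0.0096 m and velocity of joint lever between -0.05 and 0.05 rad/s and x of green_turner in the frame of pan between -0.045 and 0.045 m and y of green_turner in the frame of pan between -0.085 and 0.085 m and z of green_turner in the frame of pan below 0.009 m and angle between green_turner's own z axis and vertical below 0.04 rad and angle between the x axis of green_turner and the x axis of black_turner, either way round below 0.26 rad and x of green_turner_tip in the frame of pan above 0.05 m and linear speed of green_turner below 0.02 m/s); the robot touches nothing.
It fails at once if the biscuits or the pump bottle are moved by more than 30 mm (distance of any of biscuits, pump_bottle from where it was at the start of the episode above 0.03 m).
It fails at once if the black turner is moved by more than 30 mm (distance of black_turner from where it was at the start of the episode above 0.03 m).
It fails at once if the green turner is dropped (falls free by more than about 30 mm) (linear speed of green_turner above 0.8 m/s and contact force between green_turner and the fingers below 0.1 N).
It also fails if it takes over 58 s, if anything falls off the work surface, if the arm or the gripper's body presses on something with over 40 N, if the wrist force passes 120 N, or if a joint passes its speed limit or range.

ROBOT

A 6-joint arm with a two-finger parallel gripper is mounted at the origin on the work surface. World frame = base frame: x ahead of the robot, y to its left, z up, the work surface at z = 0. Lengths are in m, angles in rad, forces in N, time in s.
With the tool pointing down it reaches from about 0.3 to 0.875 m from the base axis. Payload 6.4 kg.
Tool frame: the origin (TCP) lies between the finger pads; the fingertips stand ctrl.tip_extent ahead of it and the grasp point (between the pads) is the TCP (ctrl.tip_extent is the distance from the TCP to the fingertips, in m); z points along the fingers, y is the line along which they close (so a half turn about z gives the same grasp; the last joint's range is limited). The gripper opens to 85 mm and grips with 20 to 120 N. Pads are 22 mm wide; open, the fingers measure 114 mm over their backs; the gripper's body (76 mm by 85 mm) begins 54 mm behind the grasp point. The pads swing forward as they close: fully open they stand 13 mm farther back than shut.
Start: joints at [-1.368, 0.181, 1.607, -0, 1.354, -0.206], TCP at [0.229, -0.528, 0.25] pointing down, gripper open.
Joint ranges: [-2.99, 2.99], [-0.89, 2.07], [0.3, 2.58], [-1.14, 4.28], [0, 2.63], [-3.12, 3.12]. Speed limits (rad/s): [2.57, 2.57, 3.01, 3.14, 3.14, 3.14].

INTERFACE

Orientations are given as a unit quaternion [w, x, y, z].
In Python, from bench import ctrl gives the robot as it stands.
- The arm moves only by the tool send_rows, never from a script. Its arguments are lists of equal length, an entry for each row: "dr": the turn, a rotation vector about the tool's x, y, z in units of 6 degrees (1.0 is 6 degrees), a list of three; "xyz": the shift along the tool's x, y, z in cm, a list of three; "jaw": the opening in per cent of the stroke, from 0 (shut) to 100 (fully open). In form: {"dr": [[wx, wy, wz], ...], "xyz": [[dx, dy, dz], ...], "jaw": [jaw, ...]}. A call has exactly 8 rows; each row is the pose to reach, as a shift and turn from the pose commanded when the call began, along the tool's axes at that moment; what a row does not reach only later rows make up. A row lasts 1/8 s, in which the tool goes at most 62.5 mm and 10.7 degrees, less where a joint would pass 70% of its speed; a pose out of reach is approached as far as the arm can. A call with a gripper value outside its range is refused whole. The fingers move at their own pace and stop on an object; the grip force is fixed at half the most. Time passes only in rows, so rows that repeat a pose let the fingers close, or fill a call up. It gives the time, the measured TCP pose, the force, the opening and the grip force at its end, in the units of the state.
- ctrl.get_obs(): the state, without advancing time (a new reading comes with each control period).
- ctrl.camera(name): name is "scene" or "top"; returns the picture (384x512x3 uint8, red, green, blue); there is no depth.
- ctrl.calibration(name): a dict with "camera_matrix" (3x3 intrinsics, pixels), "world_from_camera" (4x4, takes a point from camera to world coordinates). Camera axes: x right, y up, looking along -z (the intrinsics and any distortion apply to the point x, -y, -z); pixel columns grow to the right and rows downward; lengths in m; the calibration is good to about 2 mm. A picture is of the moment at which its call begins. calibration takes no time and is no camera call.
- ctrl.hand_in(): hands the job in; it is judged then, once.
The state is a dict: "time_s": time; "q": joint angles; "dq": joint speeds; "joint_efforts": joint torques, N m; "eef_pos": TCP position; "eef_rot": TCP orientation; "wrist_force": force on the tool from outside, world axes, zero at the start; "torque": the same for the moment, N m; "opening": opening from 0.0 (shut) to 1.0 (fully open); "grasp_force": force on a finger pad.
Only numpy, scipy, OpenCV 4.12 (cv2) and the standard library are available. Lean on these libraries where they do the work, as an engineer would, in place of code of your own. Each camera call takes 0.05 s, during which the arm holds its last target. There are 200 camera calls.

## Working session

There is one attempt and no reset: what is moved stays moved. The work goes in short steps, Python scripts to look and compute and a tool call to move; the robot and the scene stay as the last step left them, time stands still between calls to the robot, and variables do not carry over. Pictures are saved under pics/ and viewed, at most 10 in all, crops included, and the job is handed in when it is done.

Besides the shell and the picture viewer there is one more tool, called after "Call:" as name(argument=value, ...) on one line, values as JSON. send_rows: Moves the arm, as the interface text tells. Its arguments: {"type":"object","properties":{"dr":{"type":"array","items":{"type":"array","items":{"type":"number"}}},"xyz":{"type":"array","items":{"type":"array","items":{"type":"number"}}},"jaw":{"type":"array","items":{"type":"number"}}},"required":["dr","xyz","jaw"]}

```bash
mkdir -p pics; ls; python3 - <<'E'
from bench import ctrl
import cv2
for n in("top","scene"):
    im=ctrl.camera(n); cv2.imwrite(f"pics/{n}0.png",cv2.resize(im[:,:,::-1],(800,600),interpolation=cv2.INTER_CUBIC))
    c=ctrl.calibration(n);print(c)
o=ctrl.get_obs();print(o,ctrl.tip_extent)
E
```

```text
pics
{'camera_matrix': array([[364.6277098 ,   0.        , 249.31382354],
       [  0.        , 364.6277098 , 191.04070643],
       [  0.        ,   0.        ,   1.        ]]), 'world_from_camera': array([[ 3.18223681e-02,  9.73846324e-01, -2.24968163e-01,
         3.86709857e-01],
       [-9.99493511e-01,  3.10604314e-02, -6.92615090e-03,
        -1.00703667e-01],
       [ 2.42601581e-04,  2.25074625e-01,  9.74341498e-01,
         9.57324701e-01],
       [ 0.00000000e+00,  0.00000000e+00,  0.00000000e+00,
         1.00000000e+00]])}
{'camera_matrix': array([[498.18079393,   0.        , 260.03360446],
       [  0.        , 498.18079393, 192.49861814],
       [  0.        ,   0.        ,   1.        ]]), 'world_from_camera': array([[-0.85321281, -0.38624774,  0.3504862 ,  1.01696604],
       [ 0.52144452, -0.6460292 ,  0.55744227,  0.61518152],
       [ 0.01111351,  0.658376  ,  0.75260716,  1.02898862],
       [ 0.        ,  0.        ,  0.        ,  1.        ]])}
{'time_s': 0.1, 'q': array([-1.36833308e+00,  1.81455345e-01,  1.60786447e+00, -8.93687315e-06,
        1.35383497e+00, -2.06290110e-01]), 'dq': array([-1.12220253e-03, -1.54577260e-03, -3.67792214e-03, -1.16254210e-03,
        6.72860927e-05, -1.23806635e-03]), 'joint_efforts': array([ 3.61221964e-04, -4.45877516e+01, -3.52236629e+01, -4.51146443e-04,
        4.13938717e-03,  4.77944212e-06]), 'eef_pos': array([ 0.22846796, -0.52716544,  0.24950169]), 'eef_rot': array([-7.81074189e-04,  9.79187187e-01,  2.02957735e-01, -2.86840154e-06]), 'wrist_force': array([-0.83437757,  0.1873199 ,  0.36522866]), 'torque': array([-0.00547107,  0.04089958, -0.05040444]), 'grasp_force': 0.0, 'opening': 1.0021221631772095} 0.019
```

View pics/top0.png

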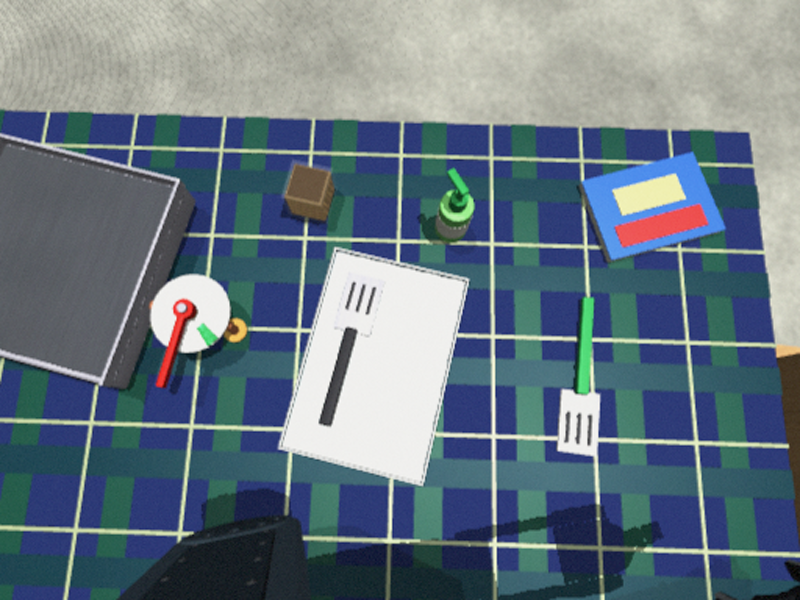

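View pics/scene0.png

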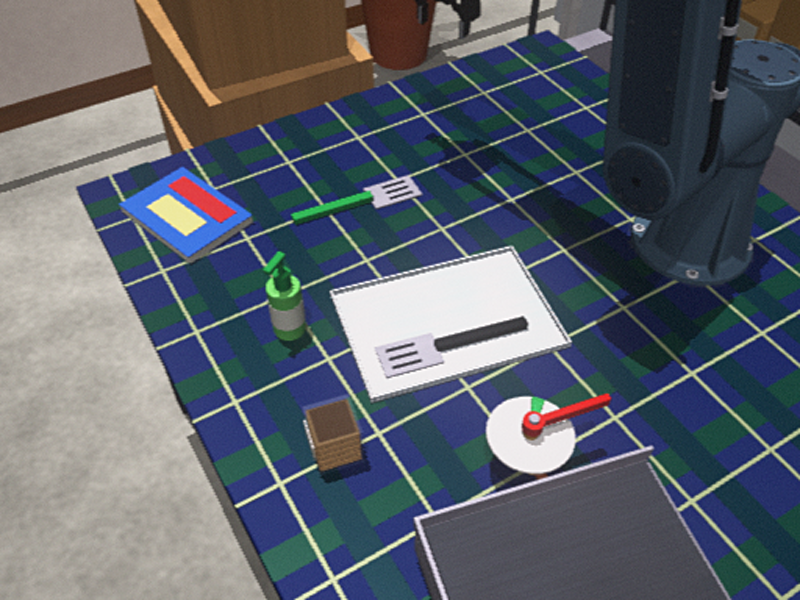

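The top view shows the lever hub at (183,309), its tip at (161,386) and the mark at (207,335). The pan corners are (335,248), (469,280), (423,485) and (280,449). The green turner runs from (588,298) to its blade at (577,455), so it points towards the robot and has to be turned about 180°.

```bash
cat > h.py <<'E'
import numpy as np
from bench import ctrl
def w(name,u,v,z,s=1.5625):
    c=ctrl.calibration(name);K=c["camera_matrix"];T=c["world_from_camera"]
    u=(u+.5)/s-.5;v=(v+.5)/s-.5
    d=T[:3,:3]@np.array([(u-K[0,2])/K[0,0],-(v-K[1,2])/K[1,1],-1])
    return T[:3,3]+d*(z-T[2,3])/d[2]
E
python3 - <<'E'
from h import *
np.set_printoptions(precision=4,suppress=True)
def P(n,l):
    for k,u,v,z in l: print(n,k,w(n,u,v,z)[:2])
P("top",[("hub",183,309,.121),("levertip",161,386,.121),("mark",207,335,.088),("dialc",191,313.5,.088),
("pA",335,248,.014),("pB",469,280,.014),("pC",423,485,.014),("pD",280,449,.014),
("bh",326,424,.02),("bb",362,278,.008),("gh",588,298,.016),("gb",577,455,.004),("gneck",582,392,.016),("bisc",308,190,.082),("bottle",452,235,.0),
("gr",102,384,.111),("gr2",181,180,.111)])
P("scene",[("hub",534,424,.121),("levertip",608,399,.121),("mark",538,405,.088),("dialc",531,435,.088),
("pA",371,398,.014),("pB",331,292,.014),("pC",514,248,.014),("pD",570,344,.014),
("bh",526,323,.016),("bb",379,361,.008),("gh",294,217,.016),("gb",420,186,.004)])
from scipy.spatial.transform import Rotation as R
print(R.from_quat(ctrl.get_obs()["eef_rot"],scalar_first=True).as_matrix())
E
```

```text
top hub [0.5542 0.2149]
top levertip [0.439  0.2339]
top mark [0.5211 0.1857]
top dialc [0.5541 0.2141]
top pA [0.6919 0.004 ]
top pB [ 0.6418 -0.2284]
top pC [ 0.3044 -0.156 ]
top pD [0.3521 0.074 ]
top bh [0.3935 0.0019]
top bb [ 0.6411 -0.0448]
top gh [ 0.6161 -0.43  ]
top gb [ 0.3576 -0.4043]
top gneck [ 0.4578 -0.4128]
top bisc [0.7686 0.0463]
top bottle [ 0.7271 -0.2002]
top gr [0.4398 0.3251]
top gr2 [0.7666 0.2458]
scene hub [0.5611 0.2221]
scene levertip [0.447 0.243]
scene mark [0.52   0.1853]
scene dialc [0.5592 0.22  ]
scene pA [0.6969 0.0065]
scene pB [ 0.6467 -0.2224]
scene pC [ 0.3062 -0.1459]
scene pD [0.3611 0.0831]
scene bh [0.3976 0.0106]
scene bb [ 0.6479 -0.0533]
scene gh [ 0.6184 -0.4267]
scene gb [ 0.3562 -0.3924]
[[ 0.9176  0.3975 -0.0003]
 [ 0.3975 -0.9176  0.0015]
 [ 0.0003 -0.0015 -1.    ]]
```

```bash
cat >> h.py <<'E'
from scipy.spatial.transform import Rotation as R
def go(x,y,z,yaw,start=None):
    "units for a move to TCP x,y,z, tool down, tool x at yaw (deg)"
    o=ctrl.get_obs();p,r=o["eef_pos"],R.from_quat(o["eef_rot"],scalar_first=True)
    if start: p,r=np.array(start[:3]),R.from_euler("ZX",[start[3],180],degrees=True)
    t=R.from_euler("ZX",[yaw,180],degrees=True)
    print("dr",np.round(np.degrees((r.inv()*t).as_rotvec())/6,2),"xyz",np.round(r.inv().apply(np.array([x,y,z])-p)*100,2))
E
python3 -c "
from h import *
go(.475,-.412,.08,-6.6)
go(.475,-.412,.022,-6.6)"
```

```text
dr [-0.02  0.    5.  ] xyz [27.19 -0.74 16.96]
dr [-0.02  0.    5.  ] xyz [27.19 -0.73 22.76]
```

Call:
send_rows(dr=[[0, 0, 1], [0, 0, 2], [0, 0, 3], [0, 0, 4], [0, 0, 5], [0, 0, 5], [0, 0, 5], [0, 0, 5]], xyz=[[4.5, 0, 3], [9, 0, 6], [14, -0.3, 9], [19, -0.5, 12], [24, -0.7, 15], [27.2, -0.7, 17], [27.2, -0.7, 17], [27.2, -0.7, 17]], jaw=[80, 80, 80, 80, 80, 80, 80, 80])

```text
time_s: 1.1
eef_pos: [0.475, -0.4133, 0.0804]
eef_rot: [0.0, 0.998, -0.057, -0.0]
wrist_force: [0.4, -0.6, -0.0]
opening: 0.804
grasp_force: 0.0
```

```bash
python3 -c "
from h import *
import cv2
im=ctrl.camera('scene')[80:240,140:353]; cv2.imwrite('pics/s1.png',cv2.resize(im[:,:,::-1],(799,600),interpolation=cv2.INTER_CUBIC))
o=ctrl.get_obs();print(o['eef_pos'],o['eef_rot'],o['opening'],o['q'])
go(.475,-.412,.022,-6.6)"
```

```text
[ 0.47485661 -0.41391673  0.08092004] [ 3.89798211e-04  9.98334933e-01 -5.76818495e-02  1.18636244e-04] 0.7978228580405041 [-9.04886465e-01  4.89877575e-01  1.57495450e+00 -3.84467106e-04
  1.07601928e+00  7.81520072e-01]
dr [ 0.01 -0.   -0.  ] xyz [-0.01 -0.2   5.89]
```

View pics/s1.png

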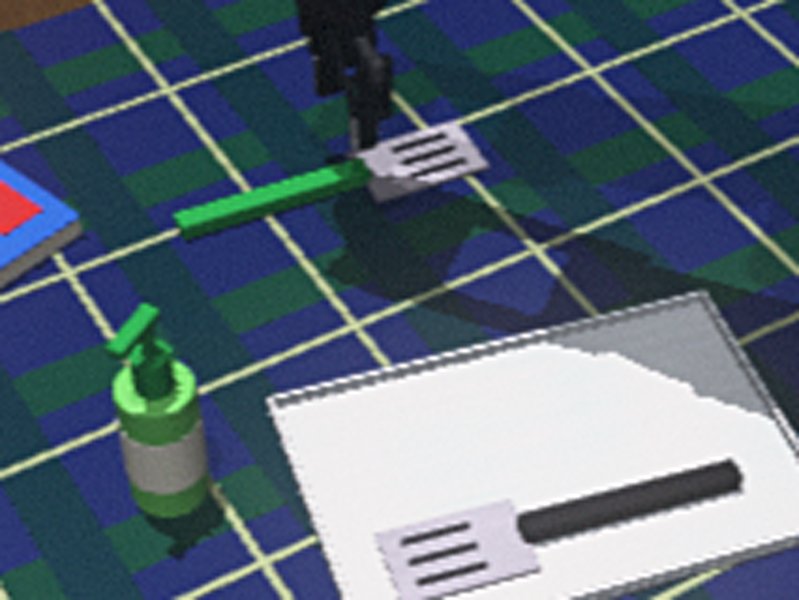

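```bash
python3 -c "
from h import *
f=lambda u,v,z:print(w('scene',140+u/3.75,80+v/3.75,z,1))
f(366,172,.012);f(180,225,.010);f(478,147,.004)"
```

```text
[ 0.46075902 -0.40529481  0.012     ]
[ 0.61846666 -0.42773999  0.01      ]
[ 0.36022359 -0.39282943  0.004     ]
```

Call:
send_rows(dr=[[0, 0, 0], [0, 0, 0], [0, 0, 0], [0, 0, 0], [0, 0, 0], [0, 0, 0], [0, 0, 0], [0, 0, 0]], xyz=[[0.5, -0.2, 2], [0.5, -0.2, 4], [0.5, -0.2, 5.5], [0.5, -0.2, 5.9], [0.5, -0.2, 5.9], [0.5, -0.2, 5.9], [0.5, -0.2, 5.9], [0.5, -0.2, 5.9]], jaw=[80, 80, 80, 80, 80, 0, 0, 0])

```text
time_s: 2.15
eef_pos: [0.4811, -0.4122, 0.0224]
eef_rot: [0.001, 0.998, -0.057, 0.001]
wrist_force: [-1.1, 0.6, 0.0]
opening: 0.212
grasp_force: 60.4
```

Call:
send_rows(dr=[[0, 0, 0], [0, 0, 0], [0, 0, 0], [0, 0, 0], [0, 0, 0], [0, 0, 0], [0, 0, 0], [0, 0, 0]], xyz=[[0, 0, 0], [0, 0, 0], [0, 0, 0], [0, 0, 0], [0, 0, -0.5], [0, 0, -1], [0, 0, -2], [0, 0, -3]], jaw=[0, 0, 0, 0, 0, 0, 0, 0])

```text
time_s: 3.15
eef_pos: [0.4806, -0.4117, 0.052]
eef_rot: [0.0, 0.998, -0.057, 0.0]
wrist_force: [-0.4, -0.5, -1.1]
opening: 0.217
grasp_force: 60.4
```

```bash
python3 -c "
from h import *
import cv2
im=ctrl.camera('scene')[80:240,140:353]; cv2.imwrite('pics/s2.png',cv2.resize(im[:,:,::-1],(799,600),interpolation=cv2.INTER_CUBIC))
o=ctrl.get_obs();print(o['eef_pos'],o['grasp_force'],o['opening'],o['wrist_force'],o['torque'])
go(.50,-.127,.12,60);go(.50,-.127,.12,80)"
```

```text
[ 0.48132533 -0.41250248  0.05365039] 60.44452428817749 0.2155309389223214 [ 0.66463733 -0.49209283  0.07210053] [-0.04666929 -0.06237027 -0.0062067 ]
dr [ 2.00e-02 -1.00e-02 -1.11e+01] xyz [ -1.4  -28.56  -6.69]
dr [  0.03  -0.   -14.43] xyz [ -1.4  -28.56  -6.69]
```

View pics/s2.png

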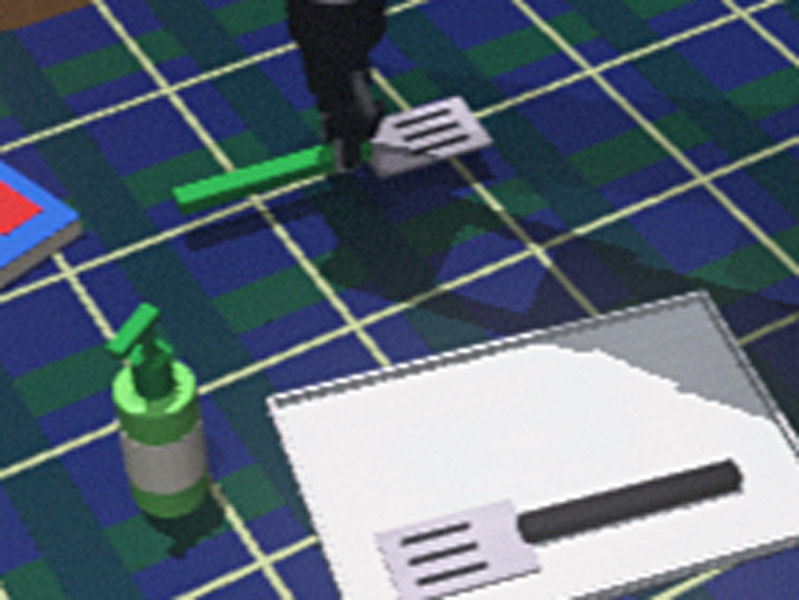

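The turner is held level, with the handle gripped about 8 mm open of the neck. Next I carry it over the pan while turning it.

Call:
send_rows(dr=[[0, 0, -1.7], [0, 0, -3.4], [0, 0, -5.1], [0, 0, -6.8], [0, 0, -8.5], [0, 0, -10.2], [0, 0, -11.9], [0, 0, -13.6]], xyz=[[0, -0.5, -1.5], [0, -2, -3], [-0.2, -4, -4.5], [-0.3, -6, -5], [-0.4, -8, -5], [-0.5, -10, -5], [-0.6, -12, -5], [-0.7, -14, -5]], jaw=[0, 0, 0, 0, 0, 0, 0, 0])

```text
time_s: 4.2
eef_pos: [0.4898, -0.2712, 0.1017]
eef_rot: [0.0, 0.791, 0.611, 0.0]
wrist_force: [0.5, -0.8, -0.4]
opening: 0.209
grasp_force: 60.3
```

```bash
python3 -c "
from h import *
o=ctrl.get_obs();print(o['time_s'],o['eef_pos'],o['grasp_force'],o['opening'],o['q'])
go(.496,-.126,.1,155);go(.496,-.126,.1,167.5)"
```

```text
4.2 [ 0.4898074  -0.27123283  0.1017493 ] 60.33202528953552 0.20890230855496736 [-7.17719680e-01  3.26754351e-01  1.75644642e+00  3.54160351e-05
  1.05771146e+00 -4.62180159e-01]
dr [ 0.000e+00  1.000e-02 -1.327e+01] xyz [14.21 -3.07  0.17]
dr [ 0.000e+00  1.000e-02 -1.536e+01] xyz [14.21 -3.07  0.17]
```

Call:
send_rows(dr=[[0, 0, -1.7], [0, 0, -3.4], [0, 0, -5.1], [0, 0, -6.8], [0, 0, -8.5], [0, 0, -10.2], [0, 0, -11.9], [0, 0, -13.3]], xyz=[[1.5, -0.4, 0], [3.5, -0.8, 0], [5.5, -1.2, 0], [7.5, -1.6, 0], [9.5, -2, 0], [11.5, -2.5, 0], [13, -2.8, 0], [14.2, -3.1, 0]], jaw=[0, 0, 0, 0, 0, 0, 0, 0])

```text
time_s: 5.2
eef_pos: [0.4966, -0.126, 0.1018]
eef_rot: [0.0, 0.215, 0.977, -0.0]
wrist_force: [-0.3, 0.4, -1.3]
opening: 0.215
grasp_force: 60.3
```

```bash
python3 -c "
from h import *
o=ctrl.get_obs();print(o['time_s'],o['eef_pos'],o['grasp_force'],o['opening'],o['q'])
go(.496,-.126,.05,167.5);go(.496,-.126,.027,167.5)"
```

```text
5.2 [ 0.49660685 -0.12598819  0.1017731 ] 60.33265829086304 0.21544513832672846 [-4.80498372e-01  2.33117775e-01  1.87822482e+00  7.90795426e-05
  1.02948161e+00 -1.61746327e+00]
dr [-0.    0.01 -2.06] xyz [ 0.06 -0.03  5.18]
dr [-0.    0.01 -2.06] xyz [ 0.06 -0.03  7.48]
```

Call:
send_rows(dr=[[0, 0, -1], [0, 0, -2.1], [0, 0, -2.1], [0, 0, -2.1], [0, 0, -2.1], [0, 0, -2.1], [0, 0, -2.1], [0, 0, -2.1]], xyz=[[0, 0, 1], [0, 0, 2], [0, 0, 3], [0, 0, 4], [0, 0, 5], [0, 0, 5.5], [0, 0, 5.7], [0, 0, 5.7]], jaw=[0, 0, 0, 0, 0, 0, 0, 0])

```text
time_s: 6.2
eef_pos: [0.4965, -0.1266, 0.0443]
eef_rot: [-0.0, 0.11, 0.994, 0.0]
wrist_force: [0.3, -0.0, -0.8]
opening: 0.213
grasp_force: 60.3
```

```bash
python3 -c "
from h import *
import cv2
im=ctrl.camera('scene')[130:290,170:383]; cv2.imwrite('pics/s3.png',cv2.resize(im[:,:,::-1],(799,600),interpolation=cv2.INTER_CUBIC))
go(.496,-.126,.027,167.5)"
```

```text
dr [-0.    0.   -0.01] xyz [0.08 0.06 1.75]
```

View pics/s3.png

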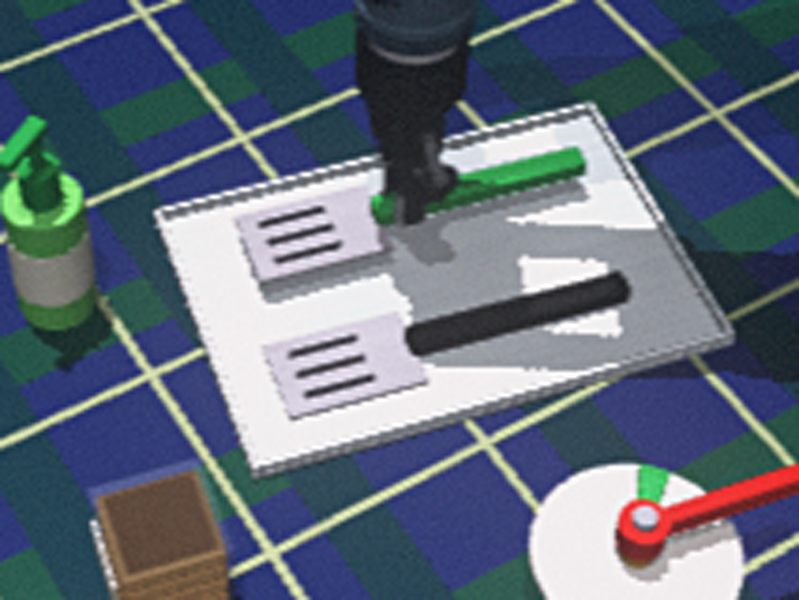

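The turner hangs level over the free place, parallel to the black one (blades at about (310,230) and (340,370)). I'll lower it slowly and release.

Call:
send_rows(dr=[[0, 0, 0], [0, 0, 0], [0, 0, 0], [0, 0, 0], [0, 0, 0], [0, 0, 0], [0, 0, 0], [0, 0, 0]], xyz=[[0, 0, 0.5], [0, 0, 1], [0, 0, 1.4], [0, 0, 1.6], [0, 0, 1.7], [0, 0, 1.75], [0, 0, 1.75], [0, 0, 1.75]], jaw=[0, 0, 0, 0, 0, 0, 0, 0])

```text
time_s: 7.25
eef_pos: [0.4965, -0.1267, 0.0269]
eef_rot: [0.0, 0.11, 0.994, -0.0]
wrist_force: [-0.4, -0.2, -1.0]
opening: 0.214
grasp_force: 60.4
```

Call:
send_rows(dr=[[0, 0, 0], [0, 0, 0], [0, 0, 0], [0, 0, 0], [0, 0, 0], [0, 0, 0], [0, 0, 0], [0, 0, 0]], xyz=[[0, 0, 0], [0, 0, 0], [0, 0, 0], [0, 0, 0], [0, 0, -1], [0, 0, -3], [0, 0, -7], [0, 0, -13]], jaw=[55, 55, 55, 55, 55, 55, 55, 55])

```text
time_s: 8.25
eef_pos: [0.4951, -0.126, 0.1572]
eef_rot: [-0.002, 0.11, 0.994, 0.001]
wrist_force: [0.9, -0.9, -0.2]
opening: 0.547
grasp_force: 0.0
```

```bash
python3 -c "
from h import *
o=ctrl.get_obs();print(o['time_s'],o['eef_pos'],o['opening'],o['q'])
a=np.radians(170)
hub=np.array([.557,.218]);g=hub+.1*np.array([np.cos(a),np.sin(a)]);print(g)
for y in (170,-10): go(*g,.20,y)
"
```

```text
8.25 [ 0.49514445 -0.12600867  0.15720212] 0.5466857422637603 [-4.81836542e-01  1.47771395e-01  1.84731265e+00 -3.06581046e-05
  1.14996708e+00 -1.83298682e+00]
[0.45851922 0.23536482]
dr [ 0.01 -0.03 -0.43] xyz [11.46 34.47 -4.21]
dr [-5.000e-02 -1.000e-02  2.957e+01] xyz [11.46 34.47 -4.21]
```

Call:
send_rows(dr=[[0, 0, 0], [0, 0, -0.4], [0, 0, -0.4], [0, 0, -0.4], [0, 0, -0.4], [0, 0, -0.4], [0, 0, -0.4], [0, 0, -0.4]], xyz=[[1.5, 5, -2], [3, 10, -4], [5, 15, -4], [7, 20, -4], [9, 25, -4], [10.5, 30, -4], [11.5, 34.5, -4], [11.5, 34.5, -4]], jaw=[80, 80, 80, 80, 80, 80, 80, 80])

```text
time_s: 9.25
eef_pos: [0.4588, 0.2379, 0.1976]
eef_rot: [0.0, 0.087, 0.996, 0.0]
wrist_force: [0.7, -0.9, -0.1]
opening: 0.801
grasp_force: 0.0
```

```bash
python3 -c "
from h import *
import cv2
im=ctrl.camera('scene')[150:384,230:512]; cv2.imwrite('pics/s4.png',cv2.resize(im[:,:,::-1],(723,600),interpolation=cv2.INTER_CUBIC))
go(.4585,.2354,.115,170)"
```

```text
dr [0. 0. 0.] xyz [ 0.03 -0.1   8.23]
```

View pics/s4.png

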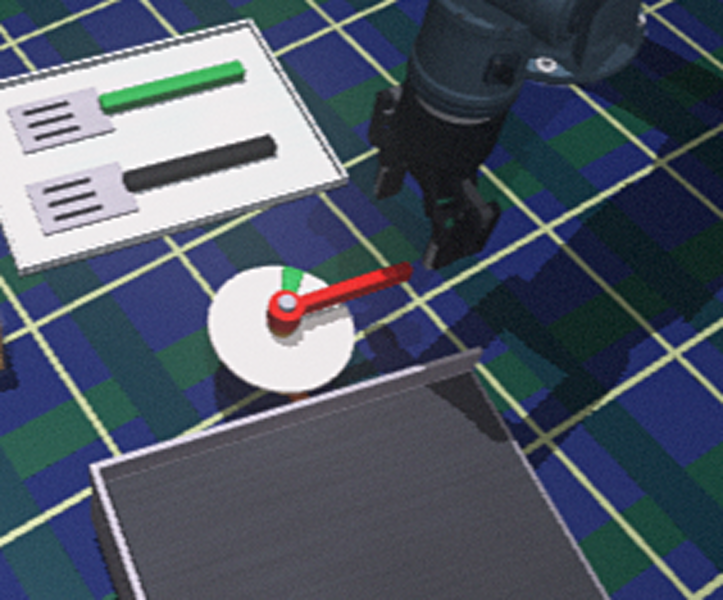

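The green turner lies in the pan beside the black one, and the gripper is above the lever grip. Now I descend and grip the lever.

Call:
send_rows(dr=[[0, 0, 0], [0, 0, 0], [0, 0, 0], [0, 0, 0], [0, 0, 0], [0, 0, 0], [0, 0, 0], [0, 0, 0]], xyz=[[0, -0.1, 2], [0, -0.1, 4], [0, -0.1, 6], [0, -0.1, 7.5], [0, -0.1, 8.2], [0, -0.1, 8.2], [0, -0.1, 8.2], [0, -0.1, 8.2]], jaw=[80, 80, 80, 80, 80, 80, 80, 80])

```text
time_s: 10.3
eef_pos: [0.4596, 0.2343, 0.1155]
eef_rot: [0.001, 0.089, 0.996, 0.0]
wrist_force: [0.5, 0.1, 0.3]
opening: 0.799
grasp_force: 0.0
```

Call:
send_rows(dr=[[0, 0, 0], [0, 0, 0], [0, 0, 0], [0, 0, 0], [0, 0, 0], [0, 0, 0], [0, 0, 0], [0, 0, 0]], xyz=[[0, 0, 0], [0, 0, 0], [0, 0, 0], [0, 0, 0], [0, 0, 0], [0, 0, 0], [0, 0, 0], [0, 0, 0]], jaw=[0, 0, 0, 0, 0, 0, 0, 0])

```text
time_s: 11.3
eef_pos: [0.4591, 0.2343, 0.1149]
eef_rot: [-0.0, 0.089, 0.996, 0.0]
wrist_force: [-1.7, 0.9, 4.3]
opening: 0.124
grasp_force: 60.8
```

```bash
python3 -c "
from h import *
o=ctrl.get_obs();print(o['eef_pos'],o['opening'],o['wrist_force'],o['torque'])
h=np.array([.557,.218])
p=o['eef_pos'][:2]; r=np.linalg.norm(p-h); a0=np.degrees(np.arctan2(*(p-h)[::-1]));print(r,a0)
for d in np.arange(6.4,52,6.4):
  a=np.radians(a0+d); go(*(h+r*np.array([np.cos(a),np.sin(a)])),o['eef_pos'][2],170+d)"
```

```text
[0.45911492 0.23425563 0.11490564] 0.12435894351711509 [-1.65141736  0.88422322  4.26157071] [ 0.04074147  0.29627488 -0.00266114]
0.09922567291234101 170.57102585000712
dr [ 0.  -0.  -1.1] xyz [-0.08 -1.11 -0.  ]
dr [ 0.   -0.   -2.16] xyz [-0.28 -2.19 -0.  ]
dr [ 0.   -0.   -3.23] xyz [-0.59 -3.26 -0.  ]
dr [ 0.  -0.  -4.3] xyz [-1.03 -4.27 -0.  ]
dr [ 0.    0.   -5.36] xyz [-1.58 -5.24 -0.  ]
dr [ 0.    0.   -6.43] xyz [-2.23 -6.13 -0.  ]
dr [ 0.   0.  -7.5] xyz [-2.97 -6.95 -0.  ]
dr [ 0.    0.   -8.56] xyz [-3.81 -7.68 -0.  ]
```

Call:
send_rows(dr=[[0, 0, -1.1], [0, 0, -2.15], [0, 0, -3.2], [0, 0, -4.3], [0, 0, -5.35], [0, 0, -6.4], [0, 0, -7.5], [0, 0, -8.5]], xyz=[[-0.08, -1.1, 0], [-0.28, -2.2, 0], [-0.6, -3.25, 0], [-1.03, -4.3, 0], [-1.6, -5.25, 0], [-2.2, -6.15, 0], [-3, -6.95, 0], [-3.8, -7.7, 0]], jaw=[0, 0, 0, 0, 0, 0, 0, 0])

```text
time_s: 12.3
eef_pos: [0.4821, 0.1509, 0.1148]
eef_rot: [-0.001, -0.351, 0.937, -0.0]
wrist_force: [-5.3, -0.3, 7.3]
opening: 0.125
grasp_force: 61.4
```

Call:
send_rows(dr=[[0, 0, 0], [0, 0, 0], [0, 0, 0], [0, 0, 0], [0, 0, 0], [0, 0, 0], [0, 0, 0], [0, 0, 0]], xyz=[[0, 0, 0], [0, 0, 0], [0, 0, 0], [0, 0, 0], [0, 0, 0], [0, 0, -1], [0, 0, -4], [0, 0, -9]], jaw=[0, 60, 60, 60, 60, 60, 60, 60])

```text
time_s: 13.3
eef_pos: [0.4817, 0.1516, 0.2048]
eef_rot: [-0.002, -0.349, 0.937, 0.0]
wrist_force: [1.2, -0.4, 0.5]
opening: 0.6
grasp_force: 0.0
```

Call:
send_rows(dr=[[0, 0, 0], [0, 0, 0], [0, 0, 0], [0, 0, 0], [0, 0, 0], [0, 0, 0], [0, 0, 0], [0, 0, 0]], xyz=[[3, 0, -2], [7, 0, -4], [11, 0, -4], [13, 0, -4], [13, 0, -4], [13, 0, -4], [13, 0, -4], [13, 0, -4]], jaw=[60, 60, 60, 60, 60, 60, 60, 60])

```text
time_s: 14.3
eef_pos: [0.3848, 0.067, 0.2447]
eef_rot: [-0.0, -0.349, 0.937, 0.0]
wrist_force: [0.3, 1.0, 0.5]
opening: 0.598
grasp_force: 0.0
```

```bash
python3 -c "
from h import *
import cv2
im=ctrl.camera('top')[150:270,60:320]; cv2.imwrite('pics/t5.png',cv2.resize(im[:,:,::-1],(780,360),interpolation=cv2.INTER_CUBIC))
im=ctrl.camera('scene')[150:330,200:440]; cv2.imwrite('pics/s5.png',cv2.resize(im[:,:,::-1],(800,600),interpolation=cv2.INTER_CUBIC))"
```

```text
(no output)
```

View pics/t5.png

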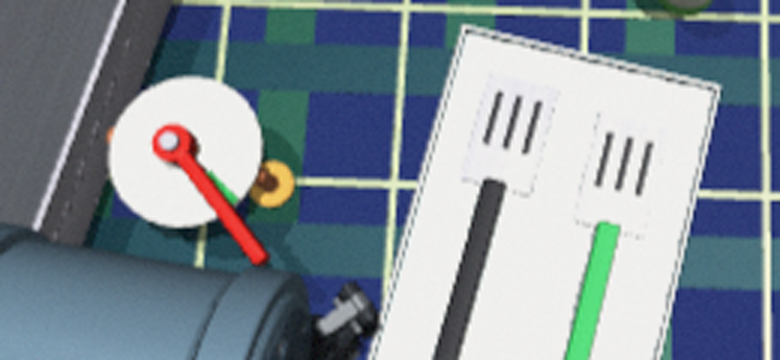

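View pics/s5.png

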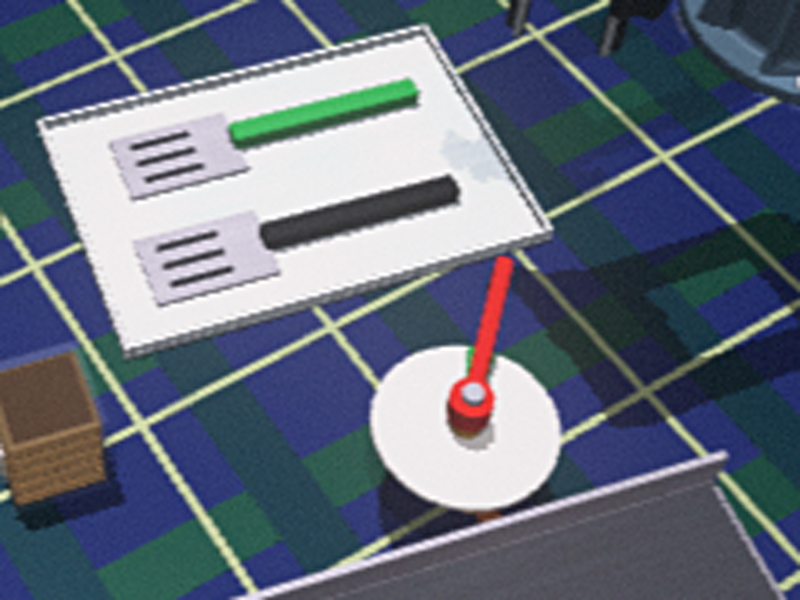

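```bash
python3 -c "
from h import *
import cv2
def ang(v): return np.degrees(np.arctan2(v[1],v[0]))%360
for n,c in (('top',(191,313,50)),('scene',(531,435,52))):
  im=cv2.imread(f'pics/{n}0.png');b,g,r=[im[:,:,i].astype(int) for i in range(3)]
  yy,xx=np.mgrid[:600,:800];near=np.hypot(xx-c[0],yy-c[1])<c[2]
  G=near&(g>r+40)&(g>b+40)&(g>110); u,v=xx[G],yy[G]; print(G.sum(),u.mean(),v.mean())
  W=near&(np.minimum(np.minimum(r,g),b)>150); pts=np.argwhere(W)[:,::-1].astype(np.int32)
  k=max(cv2.findContours(W.astype(np.uint8),0,2)[0],key=cv2.contourArea)
  e=cv2.fitEllipse(cv2.convexHull(k));print(e)
  d=w(n,*e[0],.088);m=w(n,u.mean(),v.mean(),.088);print('mark',d[:2],np.linalg.norm(m-d),ang(m-d))
# lever now
h=w('top',60+172/3,150+142/3,.121,1);t=w('top',60+264/3,150+261/3,.121,1);print('lever',h,t,ang(t-h))
s=.3
h=w('scene',200+471*s,150+391*s,.121,1);t=w('scene',200+504*s,150+262*s,.121,1);print('lever',h,t,ang(t-h))
"
```

```text
236 206.66525423728814 334.22033898305085
((190.59466552734375, 310.7008972167969), (75.45832824707031, 89.03006744384766), 32.54729461669922)
mark [0.55847963 0.21519978] 0.046301683300190154 218.6071722761095
161 536.6211180124224 403.90683229813664
((530.8267211914062, 433.9468688964844), (74.47050476074219, 97.93453979492188), 104.45173645019531)
mark [0.55833609 0.21847271] 0.05202736239542737 223.3511480501027
lever [0.55481317 0.21402837 0.121     ] [0.46458801 0.1334239  0.121     ] 221.77665159091842
lever [0.55565296 0.21402635 0.121     ] [0.47255636 0.14291851 0.121     ] 220.55443213851393
```

```bash
python3 -c "
from h import *
s=.3;f=lambda u,v,z:w('scene',200+u*s,150+v*s,z,1)
P=[f(*a) for a in ((126,355,.014),(42,122,.014),(427,29,.014),(551,235,.014))];c=sum(P)/4
x=P[0]-P[3]+P[1]-P[2];x/=np.linalg.norm(x);y=np.array([-x[1],x[0],0])
a=f(415,93,.012);b=f(121,172,.008);d=(a+b)/2-c;print('green xy',d@x,d@y,'len',np.linalg.norm(b-a),'ang',np.degrees(np.arctan2((b-a)@y,(b-a)@x)))
if abs(d@x)<.035 and abs(d@y)<.075: print(ctrl.hand_in())
"
```

```text
green xy -0.004651604045135838 -0.05368907334858311 len 0.2579202428070902 ang 0.3016819644373398
the job is handed in; nothing more can be done
None
```

I handed the job in at about 14 s of the 58 s: the red lever measures within about 3° of the green mark's middle (limit 10°), and the green turner lies in the pan parallel to the black one, about 5 mm lengthwise and 54 mm sideways from its middle. The judge's verdict was not shown.

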